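Balance a carved rail on the round-headed stand

TASK

The carved wooden rail has an old lead filling hidden somewhere inside, so you cannot see where it balances. Find its balance point by lifting it a little at trial points, then lift it clear of the table, level, and set it down gently on the small round head of the stand so that it stays balanced there by itself, level and clear of the table. Never let it tip by more than about 12 degrees, do not press hard on the sprung stand, and leave the beaker, the jar and the small carved fragment where they are.

Things in the scene. Friction and masses are not known exactly. Their poses are not given: they have to be found in the camera images.
- rail_mid (a point): Middle (half-way up, 22 mm over the flat underside) of the straight part of the brown carved rail lying on the table: a bar 300 mm long (x), 30 wide (y), 44 high (z), 0.65 to 0.8 kg. Ribs on top rise 5 mm more. Its balance point lies on the centre line, up to 85 mm from here to either end, unseen. Its plain sides can be pinched from above anywhere within 110 mm of here.
- rail_scroll (a point): Centre of the larger of the two round scrolls that end the rail: on its +x end, 150 mm from the middle, 60 mm across, 30 mm over the underside. The other scroll, at -150 mm, is 48 mm across. The rail is 354 mm long over both.
- stand_top (a point): Centre of the stand's round head, level with the tops of eight rubber studs in a ring 22 mm across (centres); 65 mm above the table when empty. Head 36 mm across, 3 mm below the stud tops. Sprung: sinks 0.67 mm per N, 4 to 5.5 mm under the rail, stops at 8 mm; over 20 N is too hard. A rail stays level on it only with its balance point inside the ring (about 10 mm off at most), in any direction.
- stand_foot (a point): Centre of the underside of the stand's grey round foot, 90 mm across and 16 mm high, fixed to the table; a column 28 mm across stands on it and carries the sprung head.
- beaker: Open glass beaker, 68 mm across, 55 mm high, standing beyond the work; origin at the centre of its underside. Leave alone.
- jar: Low grey plastic jar with a blue screw lid, 62 mm across, 53 mm high; origin at the centre of its underside. Leave alone.
- fragment: Small dark carved wood fragment, about 110 mm long (x), 35 mm wide, 32 mm high; origin at its underside. Leave alone.
Things that resemble listed ones, but are neither listed nor needed, are in the scene too. What is shaped like the part that bears stand_top but green or yellow is not meant.

How it is judged:
On the way:
1. the rail is held clear of the stand, its middle raised at least 28 mm, level within about 6 degrees, for 0.3 s (contact force between the fingers and rail above 3 N and height (world z) of rail_mid above 0.05 m and angle between rail_mid's own z axis and vertical below 0.1 rad and contact force between rail and stand below 0.05 N), for 0.3 s.
At the end, for the whole second after the job is handed in: the rail rests on the stand's head alone, right way up, level within 0.09 rad (5 degrees), its middle within 100 mm of the stand's centre and more than 75 mm above the table, released and still (under 20 mm/s and 0.1 rad/s) (contact force between rail and stand above 4 N and horizontal distance between rail_mid and stand_top below 0.1 m and height (world z) of rail_mid above 0.075 m and angle between rail_mid's own z axis and vertical below 0.09 rad and linear speed of rail below 0.02 m/s and angular speed of rail below 0.1 rad/s); the robot touches nothing.
It fails at once if the rail is tipped by more than 0.21 rad (12 degrees) (angle between rail_mid's own z axis and vertical above 0.21 rad).
It fails at once if the rail or the robot presses on the stand with more than 20 N (contact force between any of rail, the arm, the fingers and stand above 20 N).
It fails at once if the beaker, jar or fragment is moved more than 20 mm (distance of any of beaker, jar, fragment from where it was at the start of the episode above 0.02 m).
It also fails if it takes over 67 s, if anything falls off the work surface, if the arm or the gripper's body presses on something with over 40 N, if the wrist force passes 120 N, or if a joint passes its speed limit or range.

ROBOT

A 6-joint arm with a two-finger parallel gripper is mounted at the origin on the work surface. World frame = base frame: x ahead of the robot, y to its left, z up, the work surface at z = 0. Lengths are in m, angles in rad, forces in N, time in s.
With the tool pointing down it reaches from about 0.35 to 0.85 m from the base axis. Payload 8.1 kg.
Tool frame: the origin (TCP) lies between the finger pads; the fingertips stand 22 mm ahead of it and the grasp point (between the pads) lies 3 mm ahead of it; x points along the fingers, y is the direction in which the jaws open and shut, and the axes are right-handed (so a half turn about x gives the same grasp; the last joint's range is limited). The gripper opens to 93 mm and grips with 3 to 60 N. Pads are 15 mm wide; open, the fingers measure 128 mm over their backs; the gripper's body (75 mm by 188 mm) begins 65 mm behind the grasp point.
Start: joints at [-1.413, 0.13, 1.488, -0, 1.523, -0.085], TCP at [0.144, -0.582, 0.241] pointing down, gripper open.
Joint ranges: [-2.96, 2.96], [-0.89, 2.26], [0.02, 2.5], [-1.34, 4.48], [0, 2.73], [-2.66, 2.66]. Speed limits (rad/s): [2.39, 2.39, 2.79, 3.14, 3.14, 3.14].

INTERFACE

Orientations are given as a rotation vector (axis times angle).
In Python, from cell import arm gives the robot as it stands.
- The arm moves only by the shell command python3 -m handwheel 'ROWS' [OPENING] [FORCE]. ROWS is JSON, a list of rows, each a list of 4 numbers: the shift along the world's x, y, z in m, then the turn about the world's z in rad. A call has 1 to 20 rows; each row shifts and turns the commanded pose from where the row before left it; what a row does not reach is not made up. A row lasts 1/10 s, in which the tool goes at most 50 mm and 8.59 degrees, less where a joint would pass 70% of its speed; a pose out of reach is approached as far as the arm can. A call is refused whole if a number of a shift passes 0.05 or a number of a turn 0.15, either way. A call with a gripper value outside its range is refused whole. OPENING is the opening, from 0 (shut) to 1 (fully open), set as the call begins (- or left out, the last holds). The fingers move at their own pace and stop on an object; FORCE is the grip in N (left out, the last holds). Time passes only in rows, so rows that do not move let the fingers close. It gives the time, the measured TCP pose, the force and the opening at its end, in the units of the state.
- arm.observe(): the state, without advancing time (a new reading comes with each control period).
- arm.grab_frame(name): name is "scene" or "top"; returns the picture (480x640x3 uint8, red, green, blue); there is no depth.
- arm.get_calibration(name): a dict with "fx", "fy", "cx", "cy" (pixels), "distortion" ([k1, k2, p1, p2, k3] as OpenCV has them; the pictures are not rectified), "extrinsics" (4x4, takes a point from camera to world coordinates). Camera axes: x right, y up, looking along -z (the intrinsics and any distortion apply to the point x, -y, -z); pixel columns grow to the right and rows downward; lengths in m; the calibration is good to about 2 mm. A picture is of the moment at which its call begins. get_calibration takes no time and is no camera call.
- arm.close_job(): hands the job in, once; it reports no verdict.
The state is a dict: "time_s": time; "qpos": joint angles; "qvel": joint speeds; "effort": joint torques, N m; "tcp_pos": TCP position; "tcp_rot": TCP orientation; "wrist_force": force on the tool from outside, world axes, zero at the start; "ft_torque": the same for the moment, N m; "finger_gap": finger opening in m.
Only numpy, scipy, OpenCV 4.12 (cv2) and the standard library are available. Lean on these libraries where they do the work, as an engineer would, in place of code of your own. Each camera call takes 0.05 s, during which the arm holds its last target. There are 200 camera calls.

## Working session

There is one attempt and no reset: what is moved stays moved. The work goes in short steps, Python scripts to look and compute and a shell command to move; the robot and the scene stay as the last step left them, time stands still between calls to the robot, and variables do not carry over. Pictures are saved under pics/ and viewed, about 8 in all and at most 12, crops included, and the job is handed in when it is done.

```bash
mkdir -p pics; ls; cat > h.py <<'E'
import numpy as np, cv2
from cell import arm
def snap(n,f):
    im=arm.grab_frame(n); cv2.imwrite('pics/'+f,im[:,:,::-1]); return im
def ray(n,uv):
    c=arm.get_calibration(n);K=np.array([[c['fx'],0,c['cx']],[0,c['fy'],c['cy']],[0,0,1]])
    p=cv2.undistortPoints(np.array(uv,float).reshape(-1,1,2),K,np.array(c['distortion']))[:,0]
    T=np.array(c['extrinsics']); d=np.c_[p[:,0],-p[:,1],-np.ones(len(p))]@T[:3,:3].T
    return T[:3,3],d
def at_z(n,uv,z):
    o,d=ray(n,uv); z=np.broadcast_to(z,len(d)); return o+d*((z-o[2])/d[:,2])[:,None]
def proj(n,P):
    c=arm.get_calibration(n);K=np.array([[c['fx'],0,c['cx']],[0,c['fy'],c['cy']],[0,0,1]])
    T=np.array(c['extrinsics']); q=(np.atleast_2d(P)-T[:3,3])@T[:3,:3]; q=q*[1,-1,-1]
    return cv2.projectPoints(q,np.zeros(3),np.zeros(3),K,np.array(c['distortion']))[0][:,0]
E
python3 - <<'E'
from h import *
for n in('scene','top'):
    snap(n,n+'0.png'); print(n,np.array(arm.get_calibration(n)['extrinsics']).round(3).tolist())
print(arm.observe())
E
```

```text
pics
scene [[0.036, -0.803, 0.595, 1.081], [0.999, 0.028, -0.023, -0.004], [0.002, 0.595, 0.804, 0.762], [0.0, 0.0, 0.0, 1.0]]
top [[-0.007, 0.995, -0.104, 0.472], [-1.0, -0.006, 0.011, 0.043], [0.01, 0.104, 0.995, 1.246], [0.0, 0.0, 0.0, 1.0]]
{'time_s': 0.1, 'qpos': array([-1.41335557e+00,  1.31107679e-01,  1.48916647e+00,  1.32283462e-05,
        1.52299956e+00, -8.54101164e-02]), 'qvel': array([ 0.00117394, -0.00258778, -0.00375894, -0.00148004, -0.00081117,
        0.00252826]), 'effort': array([ 7.43573364e-04, -5.61344433e+01, -4.93094480e+01,  7.70586147e-02,
        2.90650944e-02, -7.85851989e-05]), 'tcp_pos': array([ 0.14422774, -0.58191558,  0.2396813 ]), 'tcp_rot': array([ 2.093074  ,  0.25718607, -2.09317379]), 'wrist_force': array([-0.14586687, -0.17645432, -0.35233113]), 'ft_torque': array([-0.00566659, -0.03642836,  0.06461209]), 'finger_gap': 0.09244410698600375}
```

View pics/top0.png

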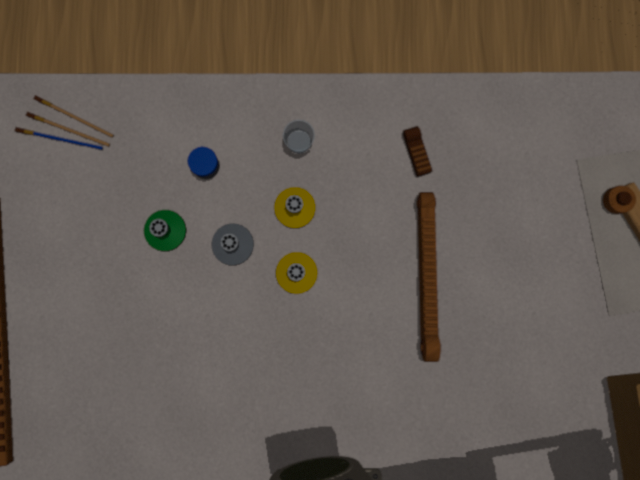

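View pics/scene0.png

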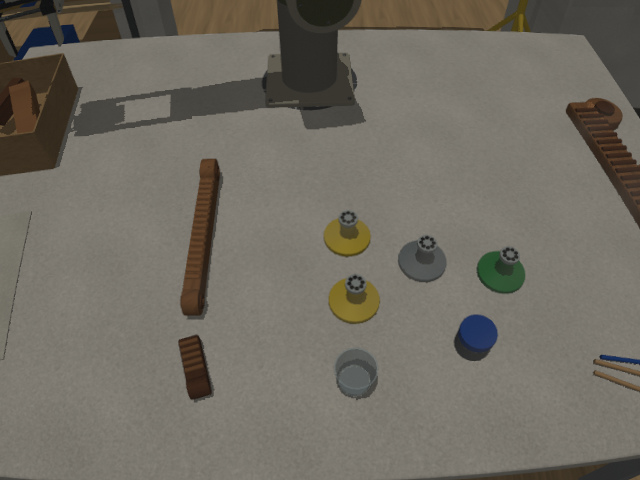

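Top view: the rail lies at about (428,277), along world x. Possible stands are green (159,229), yellow (294,205) and (296,271), and grey (230,242). I choose grey. Possible rails are the brown one at (428,277), the dark fragment (417,152), the big dark bar at the left edge (3,330), and the pieces at right (625,200) and in the box (620,420). I choose (428,277). One close crop will check both choices.

```bash
python3 - <<'E'
from h import *
t=cv2.imread('pics/top0.png'); 
a=cv2.resize(t[180:375,385:475],None,fx=3,fy=3,interpolation=cv2.INTER_CUBIC)
b=cv2.resize(t[190:280,190:330],None,fx=3.5,fy=3.5,interpolation=cv2.INTER_CUBIC)
c=np.zeros((590,800,3),np.uint8); c[:585,:270]=a; c[:315,280:770]=b
cv2.imwrite('pics/crop0.png',c)
# rail mask
hsv=cv2.cvtColor(t,cv2.COLOR_BGR2HSV); m=((hsv[...,1]>90)&(hsv[...,0]<20)).astype(np.uint8)
n,l,s,ce=cv2.connectedComponentsWithStats(m)
for i in range(1,n):
    if s[i,4]>200: print(s[i],ce[i].round(1))
i=l[277,428]; ys,xs=np.where(l==i)
for y in range(ys.min(),ys.max()+1,6):
    r=xs[ys==y]; print(y,r.min(),r.max(),end='; ')
print(at_z('top',[(427.5,196),(431,355),(428,277)],.03).round(4))
print('stand',at_z('top',[(230,242)],.065).round(4),at_z('scene',[(427,242)],.065).round(4))
for nm,uv in dict(beaker=(298,140),jar=(203,162),frag=(417,152),y1=(294,205),y2=(296,271)).items(): print(nm,at_z('top',[uv],.05).round(3))
E
```

```text
[    0     0   640    73 46489] [318.3  35.8]
[ 34  96  79  41 241] [ 72.1 115.7]
[ 27 113  82  33 249] [ 66.7 128.8]
[404 127  28  49 766] [416.9 151. ]
[ 603  183   37   58 1187] [624.8 204.1]
[ 417  193   24  169 2964] [427.8 277.6]
[   0  211   13  255 1796] [  3.9 374.2]
[ 607  374   33  106 2594] [626.7 421.2]
193 420 432; 199 417 434; 205 417 435; 211 418 434; 217 418 434; 223 418 434; 229 418 435; 235 418 435; 241 419 435; 247 419 435; 253 419 435; 259 419 435; 265 419 436; 271 419 436; 277 419 436; 283 420 436; 289 420 436; 295 420 436; 301 420 437; 307 420 437; 313 420 437; 319 420 437; 325 420 437; 331 421 437; 337 421 438; 343 421 439; 349 421 440; 355 422 439; 361 432 436; [[ 0.6697 -0.2169  0.03  ]
 [ 0.3396 -0.2146  0.03  ]
 [ 0.4991 -0.2131  0.03  ]]
stand [[0.572  0.1946 0.065 ]] [[0.5732 0.1987 0.065 ]]
beaker [[0.787 0.056 0.05 ]]
jar [[0.741 0.254 0.05 ]]
frag [[ 0.76  -0.193  0.05 ]]
y1 [[0.649 0.065 0.05 ]]
y2 [[0.513 0.061 0.05 ]]
```

View pics/crop0.png

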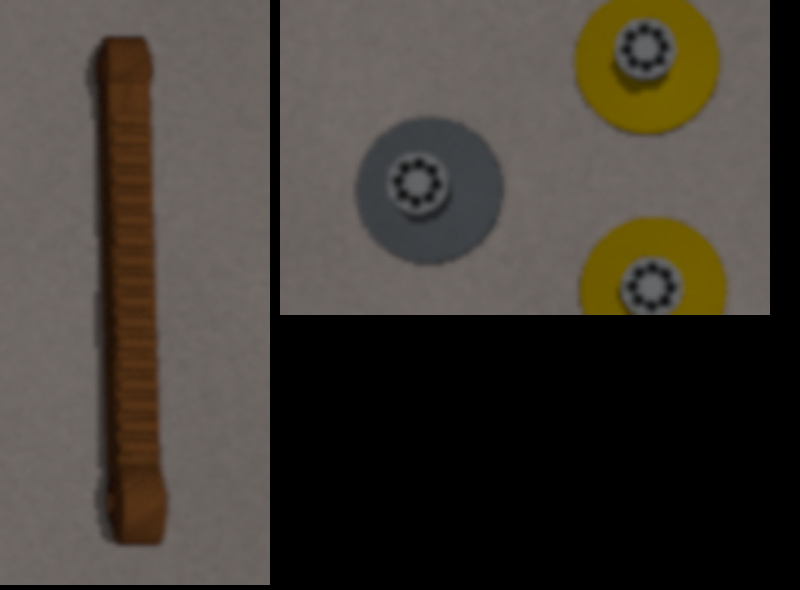

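Crop: the grey stand's head is at (230,242) in the top picture, with eight dark studs. The rail's larger scroll is at the near end, (431,350), so the rail's +x points toward the robot. Next I refine the numbers.

```bash
python3 - <<'E'
from h import *
from scipy.spatial.transform import Rotation as R
from scipy.optimize import least_squares
t=cv2.imread('pics/top0.png'); hsv=cv2.cvtColor(t,cv2.COLOR_BGR2HSV)
m=((hsv[...,1]>90)&(hsv[...,0]<20)).astype(np.uint8)
n,l,s,ce=cv2.connectedComponentsWithStats(m); obs=(l==l[277,428])
rr=np.arange(217,330); right=np.array([np.where(obs[y])[0].max()+1 for y in rr])
k,b=np.polyfit(rr,right,1); P=at_z('top',[(k*217+b,217),(k*329+b,329)],.045); yaw=np.arctan2(*(P[0]-P[1])[[1,0]]);print('right edge',P.round(4),'yaw',yaw)
E_=at_z('top',[(426.5,193),(433,361.5)],.027); print('ends',E_.round(4),np.linalg.norm(E_[0]-E_[1]))
print('tool axes',R.from_rotvec(arm.observe()['tcp_rot']).as_matrix().round(3))
for nm,(u,v) in dict(top=(230,242),scene=(427,242)).items():
    im=cv2.imread(f'pics/{nm}0.png'); g=cv2.cvtColor(im,cv2.COLOR_BGR2GRAY)[v-14:v+15,u-14:u+15].astype(int)
    d=(g<60); ys,xs=np.where(d); print(nm,d.sum(),(xs.mean()+u-14,ys.mean()+v-14)); print(at_z(nm,[(xs.mean()+u-14,ys.mean()+v-14)],.065).round(4))
    # foot cross-check: grey foot bottom ellipse
    print(proj(nm,[[.573,.197,.065]]).round(1))
E
```

```text
right edge [[ 0.623  -0.2286  0.045 ]
 [ 0.3931 -0.2277  0.045 ]] yaw -0.003937341822519876
ends [[ 0.6766 -0.2156  0.027 ]
 [ 0.3262 -0.2189  0.027 ]] 0.3504662138414514
tool axes [[-0.     0.24  -0.971]
 [ 0.002 -0.971 -0.24 ]
 [-1.    -0.002 -0.   ]]
top 126 (np.float64(230.25396825396825), np.float64(245.07936507936506))
[[0.5657 0.1941 0.065 ]]
[[228.8 241.5]]
scene 123 (np.float64(423.7886178861789), np.float64(246.7073170731707))
[[0.5831 0.1914 0.065 ]]
[[426.  241.9]]
```

```bash
python3 -m handwheel '[[0.03,0.03,0,-0.12],[0.03,0.03,0,-0.122],[0.03,0.03,0,0],[0.03,0.03,0,0],[0.03,0.03,0,0],[0.03,0.03,0,0],[0.03,0.03,0,0],[0.03,0.03,0,0],[0.03,0.03,0,0],[0.03,0.03,0,0],[0.03,0.03,0,0],[0.03,0.038,0,0],[0,0,-0.04,0],[0,0,-0.04,0],[0,0,-0.02,0],[0,0,0,0],[0,0,0,0],[0,0,0,0]]' 0.8 40
python3 - <<'E'
from h import *
from scipy.spatial.transform import Rotation as R
o=arm.observe();print(o['tcp_pos'],R.from_rotvec(o['tcp_rot']).as_matrix().round(3)[:,1],o['wrist_force'],o['ft_torque'])
a=snap('scene','s1.png');c=cv2.resize(a[140:340,150:350],None,fx=2.8,fy=2.8,interpolation=cv2.INTER_CUBIC)[:,:,::-1]
d=cv2.resize(a[225:260,410:445],(230,230),interpolation=cv2.INTER_CUBIC)[:,:,::-1]; e=cv2.resize(cv2.imread('pics/top0.png')[225:260,212:247],(230,230),interpolation=cv2.INTER_CUBIC)
k=np.zeros((560,800,3),np.uint8);k[:,:560]=c;k[:230,565:795]=d;k[240:470,565:795]=e;cv2.imwrite('pics/c1.png',k)
E
```

```text
time_s: 1.9
tcp_pos: [0.5053, -0.2151, 0.1427]
tcp_rot: [2.223, -0.001, -2.218]
wrist_force: [0.4, -0.1, 2.1]
finger_gap: 0.0745
[ 0.5053028  -0.21512538  0.14265022] [ 0.001 -1.     0.001] [ 0.44322105 -0.11793001  2.08735689] [ 0.02616431 -0.0349705   0.01274011]
```

View pics/c1.png

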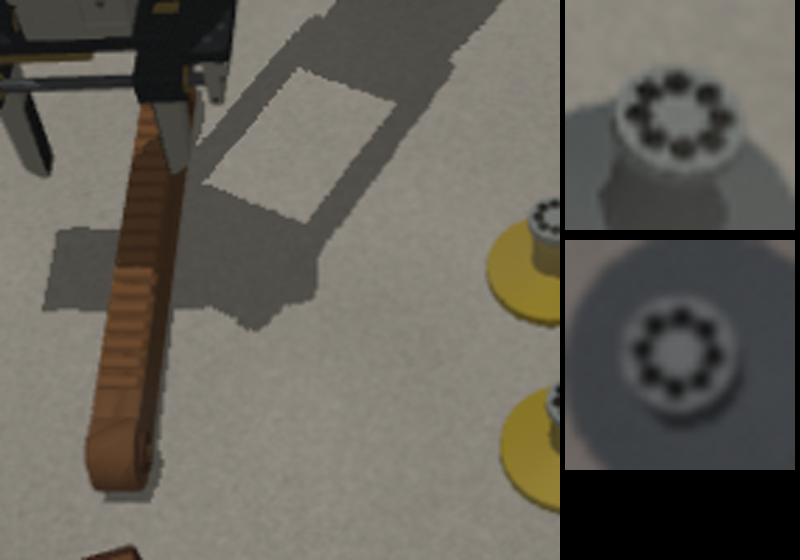

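Crop: the open jaws straddle the brown rail evenly (it shows at about (160,150) in the crop). The stand's ring of studs is at scene (427.2,242.1) and top (228.9,241.5), which puts it at about (0.573, 0.198). Next: descend, grip, and make a 4 mm trial lift.

```bash
python3 -m handwheel '[[0,0.001,-0.03,0],[0,0,-0.03,0],[0,0,-0.03,0],[0,0,-0.015,0],[0,0,-0.006,0],[0,0,0,0],[0,0,0,0],[0,0,0,0]]'
python3 - <<'E'
from h import *
o=arm.observe();print(o['tcp_pos'],o['wrist_force'],o['ft_torque'])
E
python3 -m handwheel '[[0,0,0,0],[0,0,0,0],[0,0,0,0],[0,0,0,0],[0,0,0,0],[0,0,0,0],[0,0,0,0],[0,0,0,0]]' 0 55
python3 - <<'E'
from h import *
o=arm.observe();print(o['tcp_pos'],o['wrist_force'],o['ft_torque'])
E
python3 -m handwheel '[[0,0,0.002,0],[0,0,0.002,0],[0,0,0,0],[0,0,0,0],[0,0,0,0],[0,0,0,0]]'
python3 - <<'E'
from h import *
o=arm.observe();print(o['tcp_pos'],o['wrist_force'],o['ft_torque'])
E
```

```text
time_s: 2.75
tcp_pos: [0.5056, -0.2141, 0.0314]
tcp_rot: [2.223, -0.001, -2.218]
wrist_force: [-0.2, -0.3, 0.4]
finger_gap: 0.0745
[ 0.50555222 -0.21408853  0.03142724] [-0.24515613 -0.30529828  0.43222061] [ 0.03429294  0.0065947  -0.01718328]
time_s: 3.55
tcp_pos: [0.5042, -0.2131, 0.0296]
tcp_rot: [2.221, 0.002, -2.222]
wrist_force: [0.1, 2.6, 1.5]
finger_gap: 0.0297
[ 0.50419945 -0.21307169  0.02957   ] [0.08111466 2.62824272 1.48756109] [ 0.44495542  0.05954208 -0.01560846]
time_s: 4.15
tcp_pos: [0.5041, -0.2134, 0.0334]
tcp_rot: [2.221, 0.001, -2.221]
wrist_force: [0.4, -0.4, -6.4]
finger_gap: 0.0297
[ 0.5041281  -0.21336564  0.03343296] [ 0.4397451  -0.35618188 -6.36669376] [-0.0078596   0.12383564 -0.03580993]
```

```bash
python3 -m handwheel '[[0,0,0.002,0],[0,0,0.002,0],[0,0,0,0],[0,0,0,0],[0,0,0,0],[0,0,0,0]]'
python3 - <<'E'
from h import *
F=[];T=[]
for i in range(3):
    im=snap('scene',f's2.png'); o=arm.observe(); F.append(o['wrist_force']);T.append(o['ft_torque'])
print(o['tcp_pos'],np.mean(F,0),np.mean(T,0),-np.mean(T,0)[1]/np.mean(F,0)[2])
a=im[140:340,130:330]; cv2.imwrite('pics/c2.png',cv2.resize(a,None,fx=3,fy=3,interpolation=cv2.INTER_CUBIC)[:,:,::-1])
E
```

```text
time_s: 4.75
tcp_pos: [0.5042, -0.2134, 0.0376]
tcp_rot: [2.221, 0.001, -2.221]
wrist_force: [-0.1, 0.0, -8.5]
finger_gap: 0.0296
[ 0.50422305 -0.21336546  0.03755694] [ 0.01612965 -0.46005964 -7.04320812] [0.0166244  0.10729716 0.00887421] 0.015234131549112111
```

View pics/c2.png

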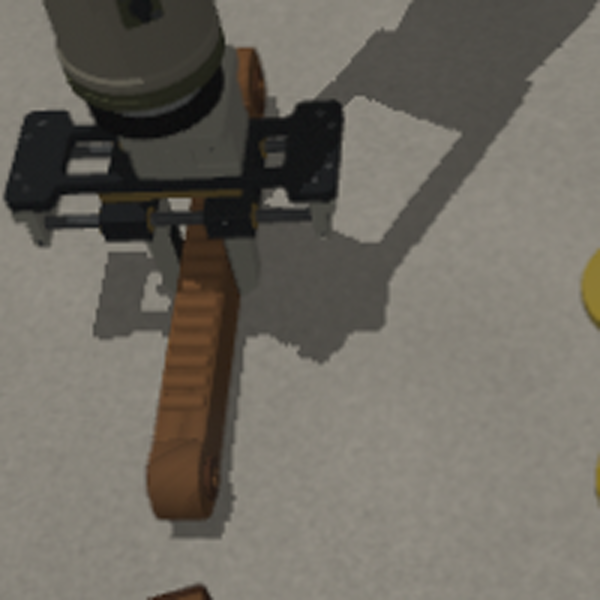

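Crop: the rail is held between the pads and looks nearly level, but the far end's clearance can't be judged. The moment puts the balance point about 15-20 mm toward +x. I set it down, shift +18 mm and repeat.

```bash
python3 -m handwheel '[[0,0,-0.003,0],[0,0,-0.003,0],[0,0,-0.0015,0],[0,0,0,0],[0,0,0,0]]'
python3 -m handwheel '[[0,0,0,0],[0,0,0,0],[0,0,0,0],[0.006,0,0,0],[0.006,0,0,0],[0.006,0,0,0],[0,0,0,0],[0,0,0,0]]' 0.55
python3 -m handwheel '[[0,0,0,0],[0,0,0,0],[0,0,0,0],[0,0,0,0],[0,0,0,0],[0,0,0,0],[0,0,0,0]]' 0 55
python3 - <<'E'
from h import *
o=arm.observe();print(o['tcp_pos'],o['wrist_force'],o['ft_torque'])
E
python3 -m handwheel '[[0,0,0.002,0],[0,0,0.002,0],[0,0,0.002,0],[0,0,0.002,0],[0,0,0,0],[0,0,0,0],[0,0,0,0],[0,0,0,0]]'
python3 - <<'E'
from h import *
F=[];T=[]
for i in range(10):
    im=arm.grab_frame('scene'); o=arm.observe(); F.append(o['wrist_force']);T.append(o['ft_torque'])
print(o['tcp_pos'],np.mean(F,0),np.mean(T,0),np.std(F,0),np.std(T,0),-np.mean(T,0)[1]/np.mean(F,0)[2])
E
```

```text
time_s: 5.4
tcp_pos: [0.5042, -0.2134, 0.03]
tcp_rot: [2.221, 0.001, -2.221]
wrist_force: [0.2, -0.7, -6.8]
finger_gap: 0.0296
time_s: 6.2
tcp_pos: [0.5224, -0.2133, 0.03]
tcp_rot: [2.221, 0.001, -2.221]
wrist_force: [-0.2, -0.8, -0.3]
finger_gap: 0.0511
time_s: 6.9
tcp_pos: [0.5221, -0.2134, 0.0301]
tcp_rot: [2.221, 0.001, -2.221]
wrist_force: [-0.6, -0.2, 0.0]
finger_gap: 0.0294
[ 0.52211048 -0.21343886  0.03010343] [-0.59649803 -0.22357005  0.00159454] [ 0.01911427  0.18420437 -0.05705442]
time_s: 7.7
tcp_pos: [0.5222, -0.2134, 0.038]
tcp_rot: [2.221, 0.001, -2.221]
wrist_force: [-0.2, -0.1, -6.9]
finger_gap: 0.0299
[ 0.52227462 -0.21339868  0.03812843] [-0.19268526  0.30035715 -6.99946865] [ 0.00854103 -0.04872343 -0.01589666] [0.49743016 0.42590886 0.37056265] [0.0286791  0.03815909 0.02614619] -0.006961018797387821
```

The two trials put the balance point at x ≈ 0.516-0.519, with a weight of about 7 N. I regrip there, taking a no-load zero reading on the way, then lift clear.

```bash
cat >> h.py <<'E'
def ft(n=16):
    F=[];T=[]
    for i in range(n):
        arm.grab_frame('top'); o=arm.observe(); F.append(o['wrist_force']);T.append(o['ft_torque'])
    print(o['time_s'],o['tcp_pos'].round(4),np.mean(F,0).round(3),np.mean(T,0).round(4))
E
python3 -m handwheel '[[0,0,-0.003,0],[0,0,-0.003,0],[0,0,-0.002,0],[0,0,0,0],[0,0,0,0]]'
python3 -m handwheel '[[0,0,0,0],[0,0,0,0],[0,0,0,0],[-0.0055,0,0,0],[0,0,0,0],[0,0,0,0]]' 0.55
python3 -c 'from h import *; ft()'
python3 -m handwheel '[[0,0,0,0],[0,0,0,0],[0,0,0,0],[0,0,0,0],[0,0,0,0],[0,0,0,0],[0,0,0,0]]' 0 55
python3 -m handwheel '[[0,0,0.002,0],[0,0,0.002,0],[0,0,0.003,0],[0,0,0.003,0],[0,0,0,0],[0,0,0,0],[0,0,0,0],[0,0,0,0]]'
python3 -c 'from h import *; ft()'
```

```text
time_s: 8.7
tcp_pos: [0.5222, -0.2133, 0.0301]
tcp_rot: [2.221, 0.001, -2.221]
wrist_force: [-1.0, 0.6, -3.7]
finger_gap: 0.0295
time_s: 9.3
tcp_pos: [0.5166, -0.2134, 0.0302]
tcp_rot: [2.221, 0.001, -2.221]
wrist_force: [0.4, -0.6, -0.1]
finger_gap: 0.0513
10.1 [ 0.5168 -0.2134  0.0301] [0.033 0.093 0.094] [ 0.0257 -0.0065 -0.0093]
time_s: 10.8
tcp_pos: [0.5168, -0.2134, 0.0302]
tcp_rot: [2.221, 0.001, -2.221]
wrist_force: [1.0, -0.7, 0.5]
finger_gap: 0.0292
time_s: 11.6
tcp_pos: [0.5167, -0.2134, 0.04]
tcp_rot: [2.221, 0.001, -2.221]
wrist_force: [-0.1, -0.4, -7.1]
finger_gap: 0.0296
12.4 [ 0.5168 -0.2134  0.0402] [-0.06   0.231 -7.003] [0.0066 0.0107 0.009 ]
```

```bash
python3 -m handwheel '[[0,0,0.006,0],[0,0,0.012,0],[0,0,0.015,0],[0,0,0.015,0],[0,0,0.015,0],[0,0,0.01,0],[0,0,0.005,0],[0,0,0.002,0],[0,0,0,0],[0,0,0,0],[0,0,0,0],[0,0,0,0],[0,0,0,0],[0,0,0,0]]'
python3 - <<'E'
from h import *
ft(6); im=snap('scene','s3.png'); cv2.imwrite('pics/c3.png',cv2.resize(im[60:330,100:330],None,fx=2.2,fy=2.2)[:,:,::-1])
E
```

```text
time_s: 13.8
tcp_pos: [0.5167, -0.2134, 0.12]
tcp_rot: [2.221, 0.001, -2.221]
wrist_force: [0.4, 0.4, -7.3]
finger_gap: 0.0297
14.1 [ 0.5168 -0.2134  0.1201] [ 0.153 -0.139 -7.038] [ 0.02   -0.0201  0.029 ]
```

View pics/c3.png

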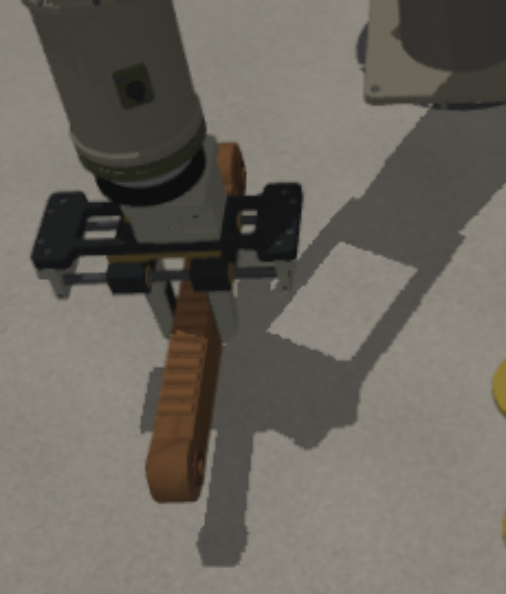

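Crop: the rail hangs clear of the table in the pads and looks level, with its shadow detached. I carry it over the stand.

```bash
python3 -m handwheel '[[0,0.006,0,0],[0.002,0.012,0,0],[0.003,0.02,0,0],[0.004,0.025,0,0],[0.004,0.027,0,0],[0.004,0.027,0,0],[0.004,0.027,0,0],[0.004,0.027,0,0],[0.004,0.027,0,0],[0.004,0.027,0,0],[0.004,0.027,0,0],[0.004,0.027,0,0],[0.004,0.027,0,0],[0.004,0.027,0,0],[0.003,0.027,0,0],[0.002,0.02,0,0],[0.001,0.012,0,0],[0,0.006,0,0],[0,0,0,0],[0,0,0,0]]'
python3 - <<'E'
from h import *
ft(12); print(arm.observe()['tcp_rot'])
E
```

```text
time_s: 16.15
tcp_pos: [0.5716, 0.1839, 0.12]
tcp_rot: [2.221, 0.0, -2.221]
wrist_force: [0.1, -0.9, -7.2]
finger_gap: 0.0293
16.75 [0.5718 0.1846 0.1202] [-0.053  0.254 -6.803] [0.0148 0.0051 0.0025]
[ 2.22110791e+00  8.21845627e-04 -2.22099551e+00]
```

```bash
python3 -m handwheel '[[0,0.006,-0.005,0],[0,0.0074,-0.007,0],[0,0,-0.006,0],[0,0,0,0],[0,0,0,0],[0,0,0,0]]'
python3 - <<'E'
from h import *
ft(3)
im=snap('scene','s4.png'); t=snap('top','t4.png')
k=np.zeros((600,800,3),np.uint8)
a=cv2.resize(im[150:330,340:520],(500,500),interpolation=cv2.INTER_CUBIC); b=cv2.resize(t[150:340,180:290],(290,500),interpolation=cv2.INTER_CUBIC)
k[:500,:500]=a[:,:,::-1];k[:500,505:795]=b[:,:,::-1];cv2.imwrite('pics/c4.png',k)
E
```

```text
time_s: 17.35
tcp_pos: [0.5719, 0.1979, 0.1023]
tcp_rot: [2.221, 0.001, -2.221]
wrist_force: [0.5, 0.0, -7.2]
finger_gap: 0.0297
17.5 [0.5721 0.1979 0.1025] [-0.103 -0.268 -6.827] [ 0.0124  0.0266 -0.0057]
```

View pics/c4.png

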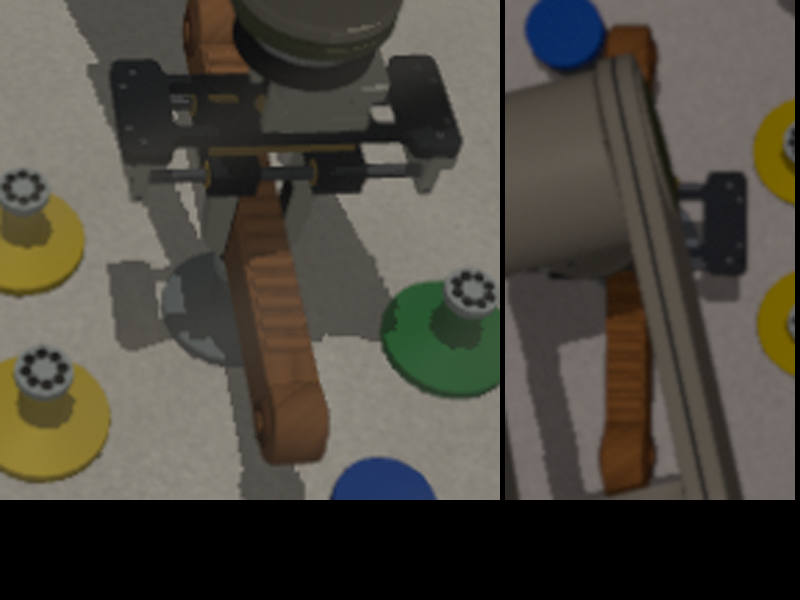

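Picture: the rail is level above the grey foot, which shows under it, and clear of the jar and the other stands. I lower it until the stand takes the weight; any leftover moment will show how far off the balance point is.

```bash
python3 -m handwheel '[[0,0,-0.002,0],[0,0,-0.002,0],[0,0,-0.002,0],[0,0,-0.001,0],[0,0,-0.001,0],[0,0,-0.001,0],[0,0,0,0],[0,0,0,0],[0,0,0,0],[0,0,0,0]]'
python3 -c 'from h import *; ft(6)'
```

```text
time_s: 18.6
tcp_pos: [0.5718, 0.198, 0.0933]
tcp_rot: [2.221, 0.001, -2.221]
wrist_force: [-1.2, -1.7, -4.9]
finger_gap: 0.0297
18.9 [0.5718 0.198  0.0932] [-1.329 -0.322 -4.864] [-0.0271  0.2462  0.0018]
```

```bash
python3 -m handwheel '[[-0.0003,0,-0.001,0],[0,0,-0.001,0],[0,0,-0.001,0],[0,0,0,0],[0,0,0,0],[0,0,0,0]]'
python3 -c 'from h import *; ft(10)'
```

```text
time_s: 19.5
tcp_pos: [0.5718, 0.198, 0.0905]
tcp_rot: [2.222, 0.001, -2.22]
wrist_force: [0.3, -0.8, -0.5]
finger_gap: 0.0296
20.0 [0.5717 0.198  0.0903] [ 0.073 -0.764 -0.549] [-0.0947 -0.0051  0.0074]
```

The moment about y is about zero with the stand carrying 6.4 N, so the balance point is over the stand. I release.

```bash
python3 -m handwheel '[[0,0,-0.0004,0],[0,0,0,0],[0,0,0,0]]'
python3 -m handwheel '[[0,0,0,0],[0,0,0,0],[0,0,0,0],[0,0,0,0],[0,0,0,0],[0,0,0,0]]' 0.47
python3 - <<'E'
from h import *
ft(3)
im=snap('scene','s5.png')
cv2.imwrite('pics/c5.png',cv2.resize(im[150:330,340:520],(560,560),interpolation=cv2.INTER_CUBIC)[:,:,::-1])
E
```

```text
time_s: 20.3
tcp_pos: [0.5717, 0.198, 0.0899]
tcp_rot: [2.222, 0.001, -2.221]
wrist_force: [1.4, -0.4, 0.1]
finger_gap: 0.0297
time_s: 20.9
tcp_pos: [0.5715, 0.198, 0.0897]
tcp_rot: [2.221, 0.001, -2.221]
wrist_force: [0.8, -0.3, -0.0]
finger_gap: 0.0436
21.05 [0.5715 0.198  0.0897] [-0.696  0.042  0.163] [0.0373 0.0376 0.0008]
```

View pics/c5.png

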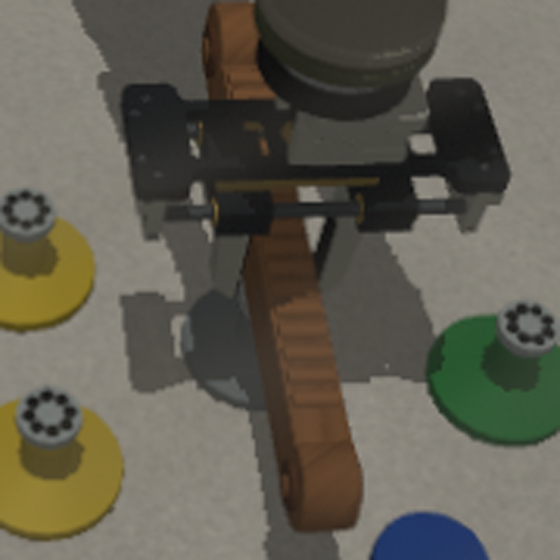

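Crop: the jaws are open with gaps on both sides, and the rail rests unmoved on the stand. I retract straight up and away.

```bash
python3 -m handwheel '[[0,0,0.005,0],[0,0,0.01,0],[0,0,0.02,0],[0,0,0.03,0],[0,0,0.03,0],[0,0,0.03,0],[0,-0.02,0.02,0],[-0.02,-0.04,0,0],[-0.02,-0.04,0,0],[-0.02,-0.04,0,0],[-0.02,-0.04,0,0],[0,-0.04,0,0],[0,-0.02,0,0],[0,0,0,0],[0,0,0,0],[0,0,0,0],[0,0,0,0],[0,0,0,0],[0,0,0,0],[0,0,0,0]]'
python3 - <<'E'
from h import *
snap('top','x.png'); im=snap('scene','s6.png'); t=snap('top','t6.png')
k=np.zeros((510,800,3),np.uint8)
k[:500,:500]=cv2.resize(im[150:330,340:520],(500,500),interpolation=cv2.INTER_CUBIC)[:,:,::-1];k[:500,505:795]=cv2.resize(t[150:340,180:290],(290,500),interpolation=cv2.INTER_CUBIC)[:,:,::-1];cv2.imwrite('pics/c6.png',k)
hsv=cv2.cvtColor(t,cv2.COLOR_RGB2HSV); m=((hsv[...,1]>90)&(hsv[...,0]<20)).astype(np.uint8)
n,l,s,ce=cv2.connectedComponentsWithStats(m)
for i in range(1,n):
    if s[i,4]>500: print(s[i],ce[i].round(1))
# expected level rail ends at centre height in both views
for nm in('scene','top'):
    print(nm,proj(nm,[[.559-.18,.198,.0902],[.559+.174,.198,.0842]]).round(1))
hs=cv2.cvtColor(im,cv2.COLOR_RGB2HSV); m=((hs[...,1]>90)&(hs[...,0]<20)).astype(np.uint8)
n,l,s,ce=cv2.connectedComponentsWithStats(m)
for i in range(1,n):
    if s[i,4]>500: print('scene',s[i],ce[i].round(1))
E
```

```text
time_s: 23.1
tcp_pos: [0.4915, -0.0416, 0.2347]
tcp_rot: [2.221, 0.002, -2.221]
wrist_force: [0.4, -0.6, -0.1]
finger_gap: 0.0437
[    0     0   640    73 46484] [318.3  35.8]
[404 127  28  49 767] [417.  151.1]
[ 217  162   21  176 3033] [227.5 249.9]
[ 603  183   37   58 1184] [624.8 204. ]
[   0  211   13  255 1795] [  3.9 374.4]
[ 607  374   33  106 2586] [626.8 421.1]
scene [[412.5 154.5]
 [444.9 317.9]]
top [[225.9 339.6]
 [227.6 161.9]]
scene [    0     0   122   175 11568] [41.5 81. ]
scene [ 171    0   73   35 2290] [207.8  15.9]
scene [ 338    0  171   31 4807] [420.6  13.9]
scene [ 566   98   74  114 3011] [606.5 140. ]
scene [ 405  151   51  170 3488] [430.2 238.5]
scene [ 179  336   32   63 1314] [194.3 367.1]
scene [461 464 144  16 833] [547.8 474.4]
```

View pics/c6.png

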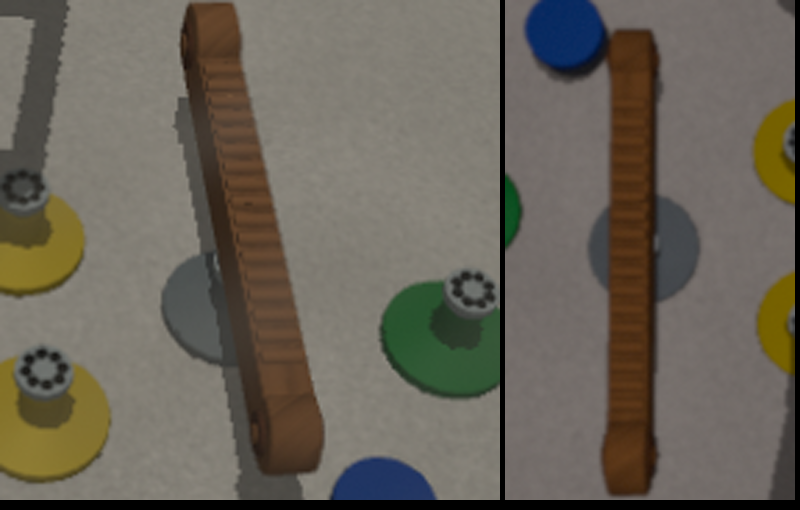

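Picture: the rail rests on the grey stand alone, with its shadow separated all along. Its outline runs over scene rows 151-321 and top rows 162-338. The predicted ends for a level rail are 154-318 and 162-340, so it is level, and the jar and fragment haven't moved.

```bash
python3 -c "
from cell import arm
print(arm.observe()['time_s'],arm.close_job())"
```

```text
the job is handed in; nothing more can be done
23.25 None
```

The rail is balanced by itself on the grey stand, level and clear of the table. I handed the job in at 23.3 s of the 67 s allowed; no verdict was reported.

- **Balance point:** I made three small trial lifts, at x = 0.504, 0.522 and 0.517. The wrist force and moment gave a weight of about 7 N and a balance point near x = 0.518. That is about 14 mm from the rail's middle, toward the small scroll.
- **Lift and placing:** I lifted the rail level, carried it over the stand and lowered it until the stand took the weight. At release the wrist force was about zero, so the stand should have carried only the rail's weight of about 7 N. Then I opened the jaws and backed away.
- **Last checks:** In both camera views the rail's outline matched a level rail to within about 4 pixels. The fragment's image position was unchanged. I judged the jar by eye, and did not measure the beaker again.
- **Small disagreements:**
  - The trial lifts differed by about 4 mm on the balance point.
  - The two cameras differed by about 4 mm on the stand's y position.
  - A sideways force of about 1.3 N showed at first contact with the stand. It faded to about 0.1 N along x, with about 0.8 N left along y before release.

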